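# Slide the reagent carrier over the rim into the spill tray

### The arm

A 7-joint arm with a two-finger parallel gripper is mounted at the origin on the work surface. World frame = base frame: x ahead of the robot, y to its left, z up, the work surface at z = 0. Lengths are in mm, angles in degrees, forces in N, time in s.
With the tool pointing down it reaches from about 425 to 875 mm from the base axis. Payload 8.4 kg.
Tool frame: the origin (TCP) lies between the finger pads; the fingertips stand 17 mm ahead of it and the grasp point (between the pads) lies 2 mm behind it; z points along the fingers, y is the line along which they close (so a half turn about z gives the same grasp; the last joint's range is limited). The gripper opens to 87 mm and grips with 3 to 60 N. Pads are 19 mm wide; open, the fingers measure 117 mm over their backs; the gripper's body (75 mm by 190 mm) begins 51 mm behind the grasp point.
Start: joints at [-75.355, 19.091, 2.286, 83.961, -0.768, 76.965, -3.352], TCP at [225.812, 609.486, 239.546] pointing down, gripper open.
Joint ranges: [-147.57, 147.57], [-21.85, 119.76], [-74.77, 79.35], [14.55, 137.4], [-85.83, 265.84], [4.83, 119.75], [-152.11, 152.11]. Speed limits (degrees/s): [127.2, 127.2, 159.86, 159.86, 180, 180, 180].

### API

Orientations are given as a 3x3 rotation matrix whose columns are the frame's x, y, z axes.
In Python, from rig import env gives the robot as it stands.
- The arm moves only by the tool servo_tool, never from a script. Its argument "commands" is a list of rows, each an object with "delta_pos": the shift along the world's x, y, z in mm, a list of three; "turn": the turn about the world's z in rad; "fingers": the closure, from 0 (fully open) to 1 (shut). In form: [{"delta_pos": [dx, dy, dz], "turn": turn, "fingers": fingers}, ...]. A call has 1 to 10 rows; each row is the pose to reach, as a shift and turn from the pose commanded when the call began; what a row does not reach only later rows make up. A row lasts 1/8 s, in which the tool goes at most 62.5 mm and 10.7 degrees, less where a joint would pass 70% of its speed; a pose out of reach is approached as far as the arm can. A call with a gripper value outside its range is refused whole. The fingers move at their own pace and stop on an object; the grip force is fixed at half the most. Time passes only in rows, so rows that repeat a pose let the fingers close. It gives the time, the measured TCP pose, the force, the opening and the grip force at its end, in the units of the state.
- env.state(): the state, without advancing time (a new reading comes with each control period).
- env.capture(name): name is "scene" or "top" or "wrist"; returns a dict with "pixels" (384x512x3 uint8, red, green, blue), "vertical_fov" (degrees; the focal length in pixels is half the picture's height over the tangent of half this angle, whatever the lens; pixels are square), "cx", "cy" (the principal point, pixels), "R" (3x3) and "t" (3): a world point X has camera coordinates R X + t. Camera axes: x right, y down, z forward; pixel columns grow to the right and rows downward; lengths in mm; the calibration is good to about 2 mm. The wrist camera is an equidistant fisheye: a pixel r from the principal point sees the ray r / f radians off the axis. A picture is of the moment at which its call begins. There is no depth.
- env.hand_in(): hands the job in; it is judged then, once.
The state is a dict: "time": time; "q": joint angles; "dq": joint speeds; "tau": joint torques, N m; "tcp_pos": TCP position; "tcp_rot": TCP orientation; "ft_force": force on the tool from outside, world axes, zero at the start; "ft_torque": the same for the moment, N m; "gripper_width": opening from 0.0 (shut) to 1.0 (fully open); "grasp_force": force on a finger pad.
Only numpy, scipy, OpenCV 4.12 (cv2) and the standard library are available. Lean on these libraries where they do the work, as an engineer would, in place of code of your own. Each camera call takes 0.05 s, during which the arm holds its last target. There are 200 camera calls.

### The job

Put the blue reagent-bottle carrier away in the white spill tray: lift its leading end by the handle bar until the front edge rests on the tray's near rim, its rear edge still on the bench, and let go. Then push it from behind over the rim and on until it stands flat on the tray's deck, square with the tray, its front against the far end wall. Never tip it steeply, keep its four bottles standing in their pockets, and leave the other things in the tray and on the bench where they are.

Things in the scene. Friction and masses are not known exactly. Their poses are not given: they have to be found in the camera images.
- tray: White plastic spill tray with slatted grey deck, fixed, 300 mm (own x) by 320 mm (own y). Origin: centre of its underside, on the bench. The carrier goes in along +y, over the rim at the -y end (near rim) up to the rim at the +y end (far end wall). Inner side faces at x = -140 and +140 mm. The -x half (robot's side) is free; a bottle and a jar stand in the +x half, x about +93 mm.
- tray_near_rim (a point): Middle of the top of the tray's near rim (tray frame 0, -155, 24 mm); axes as the tray's. All four rims are rounded on top and 10 mm thick (near rim: tray y -160 to -150 mm), their top 24 mm above the bench.
- tray_far_wall (a point): Middle of the inner face of the tray's far end wall, at deck height (tray frame 0, +150, 12 mm); axes as the tray's. The deck is flat, 12 mm above the bench and 12 mm below the rim tops.
- carrier: Loose blue open bottle carrier, 150 mm (own x) by 200 mm (own y; front end = +y, roughly towards the tray), 116 mm high. Origin: centre of its flat underside. Side walls 60 mm high; a handle frame at each end. Low partitions make 3 by 4 pockets: bottles in four middle ones, both end rows empty. About 0.7 kg with bottles, balanced at its middle, 40 mm up. Starts flat, short of the near rim.
- carrier_front_bar (a point): Middle of the front handle bar (carrier frame 0, +94, 110 mm); axes as the carrier's. The bar is round, 12 mm thick, along the carrier's x, over a hand-hole 90 mm wide and 44 mm high, its axis 110 mm above the underside. Grip it from above, fingers closing along the carrier's y.
- carrier_rear_bar (a point): Middle of the rear handle bar (carrier frame 0, -94, 110 mm), like the front one; axes as the carrier's. The rear end is upright and flat (own y = -100 mm): a wall up to 60 mm, then two posts, 30 mm wide, at own x 45 to 75 mm on either side, up to the bar. Any of these can be pushed. In crossing the rim the rear end rises by up to 36 mm, the bar's top to about 155 mm above the bench.
- carrier_front_edge (a point): Middle of the carrier's lower front edge (carrier frame 0, +100, 0 mm); axes as the carrier's.
- carrier_rear_edge (a point): Middle of the carrier's lower rear edge (carrier frame 0, -100, 0 mm); axes as the carrier's.
- bottle1: White 60 ml bottle with red cap, 41 mm in diameter, 78 mm high, loose in the carrier, its top 83 mm above the carrier's underside. Origin at the centre of its underside; z up.
- bottle2: The same with a yellow cap.
- bottle3: The same with a green cap.
- bottle4: The same with a black cap.
- amber_bottle: Bystander: amber glass bottle, 60 mm in diameter, 125 mm high, standing on the tray's deck. Origin at the centre of its underside.
- jar: Bystander: white jar with a red lid, 70 mm in diameter, 86 mm high, standing on the tray's deck. Origin at the centre of its underside.
- tip_box: Bystander: blue pipette-tip box 82 x 122 x 62 mm on the bench beyond the carrier. Origin at the centre of its underside.
- petri_stack: Bystander: stack of clear dishes, 90 mm in diameter, 48 mm high, left of the tray. Origin at the centre of its underside.
- tube_rack: Bystander: orange tube rack 75 x 180 x 68 mm, left of the tray. Origin at the centre of its underside.
- wash_bottle: Bystander: white wash bottle with a red spout, 68 mm in diameter, 190 mm high, on the bench beyond the carrier, right of the tip box. Origin at the centre of its underside.
Things that resemble listed ones, but are neither listed nor needed, are in the scene too. Leave any brown look-alike of the bottle1 alone.

How it is judged:
By the outcome, as a careful person would: the job done as asked, in the order asked, and still so for the second after the job is handed in, with the robot touching nothing.
It also fails if it takes over 64 s, if anything falls off the work surface, if the arm or the gripper's body presses on something with over 40 N, if the wrist force passes 120 N, or if a joint passes its speed limit or range.

## Working session

There is one attempt and no reset: what is moved stays moved. The work goes in short steps, Python scripts to look and compute and a tool call to move; the robot and the scene stay as the last step left them, time stands still between calls to the robot, and variables do not carry over. Pictures are saved under pics/ and viewed, at most 12 in all, crops included, and the job is handed in when it is done.

Besides the shell and the picture viewer there is one more tool, called after "Emit:" as a command line: name --argument value ..., lists and objects as JSON in quotes. servo_tool: Moves the arm, as the interface text tells. Its arguments: {"type":"object","properties":{"commands":{"type":"array","items":{"type":"object","properties":{"delta_pos":{"type":"array","items":{"type":"number"}},"turn":{"type":"number"},"fingers":{"type":"number"}}}}},"required":["commands"]}

```bash
ls; mkdir -p pics; cat > h.py <<'E'
import numpy as np, cv2, json
from rig import env
def cap(name, fn=None):
    c=env.capture(name)
    if fn: cv2.imwrite('pics/'+fn, cv2.cvtColor(np.array(c['pixels'],np.uint8),cv2.COLOR_RGB2BGR))
    return c
def cam(c):
    f=192/np.tan(np.radians(c['vertical_fov'])/2)
    return f,c['cx'],c['cy'],np.array(c['R']),np.array(c['t'])
def proj(c,X):
    f,cx,cy,R,t=cam(c); p=np.atleast_2d(X)@R.T+t
    return np.c_[f*p[:,0]/p[:,2]+cx, f*p[:,1]/p[:,2]+cy]
def back(c,uv,z):
    f,cx,cy,R,t=cam(c); uv=np.atleast_2d(uv).astype(float)
    d=np.c_[(uv[:,0]-cx)/f,(uv[:,1]-cy)/f,np.ones(len(uv))]@R
    o=-R.T@t; return o+d*((z-o[2])/d[:,2])[:,None]
E
python3 - <<'E'
from h import *
for n in('top','scene'):
    c=cap(n,n+'0.png'); print(n,c['vertical_fov'],c['cx'],c['cy'],np.round(-np.array(c['R']).T@c['t']))
    im=cv2.imread('pics/%s0.png'%n); cv2.imwrite('pics/%s0b.png'%n,cv2.resize(im,(796,597),interpolation=cv2.INTER_CUBIC))
s=env.state(); print(s['time'],s['tcp_pos'],np.round(s['tcp_rot'],3),s['ft_force'],s['gripper_width'])
E
```

```text
pics
top 46.39650425549923 253.97400176672605 183.5108349910037 [ 401.   50. 1482.]
scene 50.140440441858374 248.93688774386715 191.74165200910156 [1349. -115.  896.]
0.1 [225.67841877 609.1481322  238.74938406] [[-0.938  0.347 -0.   ]
 [ 0.347  0.938 -0.001]
 [-0.    -0.001 -1.   ]] [ 0.70126034 -0.35482961 -0.60786235] 1.0007182990144055
```

View pics/top0b.png

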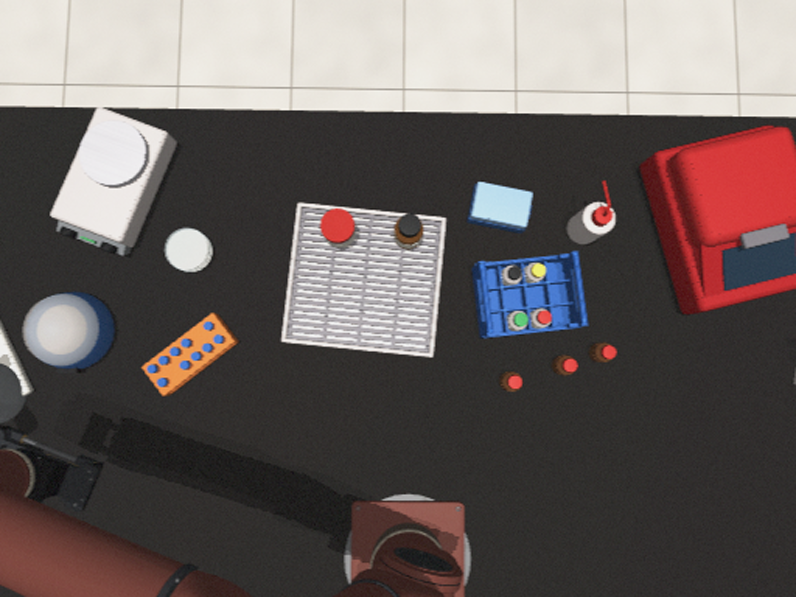

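View pics/scene0b.png

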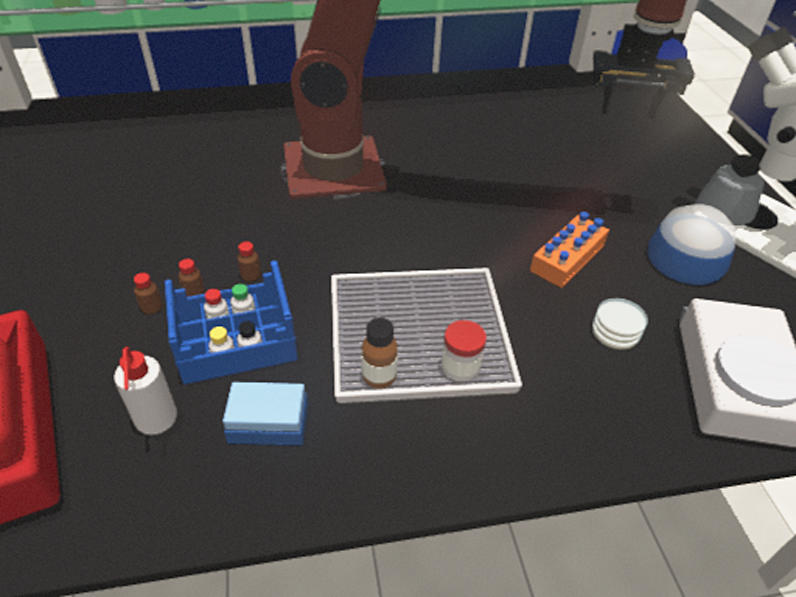

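The top view (796 px scale) shows the tray corners at about (297,204), (446,217), (433,356) and (281,342). The carrier lies at (475–587, 252–337), slightly rotated against the tray. The jar and amber bottle stand in the tray's far half. Next I'll fit both poses by silhouette.

```bash
cat >> h.py <<'E'
from scipy.optimize import minimize
def box(p,x,y,z):
    th=p[2]; P=np.array([[a,b] for a in x for b in y]); R=np.array([[np.cos(th),-np.sin(th)],[np.sin(th),np.cos(th)]])
    Q=P@R.T+p[:2]; return np.vstack([np.c_[Q,np.full(4,k)] for k in z])
def hullmask(pts,S=4):
    m=np.zeros((384*S,512*S),np.uint8); h=cv2.convexHull(np.float32(pts))
    cv2.fillConvexPoly(m,np.int32(np.round((h+0.5)*S*16)),1,shift=4); return m
def fit(cs,masks,model,p0):
    H=[]
    for m in masks:
        n,l,st,_=cv2.connectedComponentsWithStats(m.astype(np.uint8)); k=1+np.argmax(st[1:,4])
        cnt=max(cv2.findContours(cv2.resize((l==k).astype(np.uint8)*255,None,fx=4,fy=4,interpolation=cv2.INTER_LINEAR)//128,cv2.RETR_EXTERNAL,cv2.CHAIN_APPROX_NONE)[0],key=len)
        mm=np.zeros((1536,2048),np.uint8); cv2.fillConvexPoly(mm,cv2.convexHull(cnt),1); H.append(mm)
    def cost(p,per=False):
        e=[np.count_nonzero(hullmask(proj(c,model(p)))!=h)/h.sum() for c,h in zip(cs,H)]
        return e if per else sum(e)
    s=np.array([[0,0,0],[15,0,0],[0,15,0],[0,0,.08]])
    p=np.array(p0,float)
    for k in range(3): p=minimize(cost,p,method='Nelder-Mead',options=dict(initial_simplex=p+s/(1+2*k),maxiter=150,xatol=.05)).x
    return p,cost(p,True)
def hsv(c): return cv2.cvtColor(np.array(c['pixels'],np.uint8),cv2.COLOR_RGB2HSV)
def roi(m,x0,x1,y0,y1):
    r=np.zeros_like(m); r[y0:y1,x0:x1]=m[y0:y1,x0:x1]; return r
def blue(c): 
    h=hsv(c); return (h[...,0]>98)&(h[...,0]<125)&(h[...,1]>120)&(h[...,2]>40)
carrier=lambda p: box(p,(-75,75),(-100,100),(0,114))
tray=lambda p: box(p,(-150,150),(-160,160),(0,22))
E
python3 - <<'E'
from h import *
ct=cap('top'); cs=cap('scene'); k=512/796
mt=roi(blue(ct),295,385,155,225); ms=roi(blue(cs),100,195,165,245)
p0=list(back(ct,[(531*k,295*k)],60)[0,:2])+[0.08]
for C,M in (([ct,cs],[mt,ms]),([ct],[mt]),([cs],[ms])): print('carrier',*fit(C,M,carrier,p0))
def wh(c): h=hsv(c); return (h[...,2]>70)&(h[...,1]<90)
wt=roi(wh(ct),175,295,122,238); ws=roi(wh(cs),205,340,165,262)
p0=list(back(ct,[(364*k,280*k)],20)[0,:2])+[-.08]
for C,M in (([ct,cs],[wt,ws]),([ct],[wt]),([cs],[ws])): print('tray',*fit(C,M,tray,p0))
# bottle caps and overlays
o=cv2.imread('pics/top0.png')
p=fit([ct,cs],[mt,ms],carrier,list(back(ct,[(531*k,295*k)],60)[0,:2])+[.08])[0]; q=fit([ct,cs],[wt,ws],tray,p0)[0]
ims=[]
for c,n in((ct,'top0'),(cs,'scene0')):
    o=cv2.resize(cv2.imread(f'pics/{n}.png'),None,fx=3,fy=3,interpolation=cv2.INTER_CUBIC)
    for P,col in((carrier(p),(0,255,0)),(tray(q),(0,0,255))):
        cv2.polylines(o,[np.int32(cv2.convexHull(np.float32(proj(c,P)*3+1)))],True,col,1)
    ims.append(o)
cv2.imwrite('pics/ov.png',cv2.resize(np.vstack([ims[0][360:720,510:1180],ims[1][480:800,290:960]]),(596,600)))
E
```

```text
carrier [ 5.40249734e+02 -2.42924083e+02  1.12487174e-01] [np.float64(0.025722961759824865), np.float64(0.017022933182332955)]
carrier [ 5.40691227e+02 -2.43197223e+02  1.05152098e-01] [np.float64(0.02469898661770418)]
carrier [ 5.40211359e+02 -2.42895005e+02  1.13903951e-01] [np.float64(0.016716213665534163)]
tray [ 5.75833368e+02  9.43766333e+01 -9.40630623e-02] [np.float64(0.02559827249244899), np.float64(0.1334963353718314)]
tray [ 5.77319168e+02  9.41684718e+01 -9.25558206e-02] [np.float64(0.024675750659432272)]
tray [ 5.75325863e+02  9.36528766e+01 -9.19573932e-02] [np.float64(0.13287194808832453)]
```

View pics/ov.png

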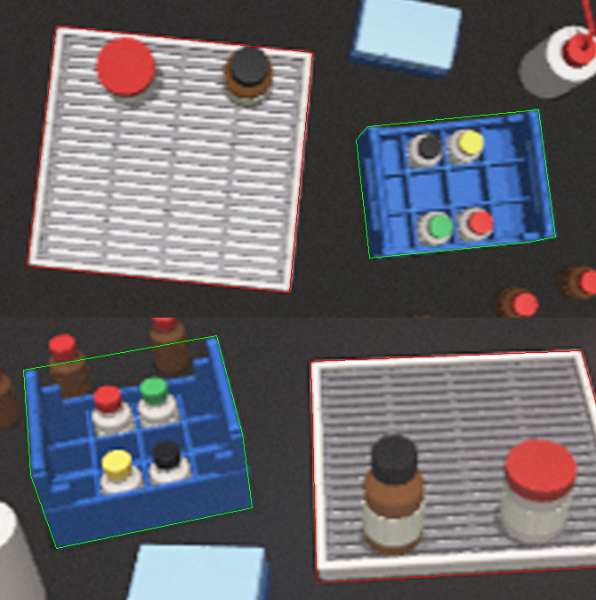

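The silhouette fits agree. The tray is at about (576.5, 94.2), yaw −0.0925 rad. The carrier is at about (540.4, −243), yaw +0.108, which puts the front bar near (530, −149.5). Moving over the bar now.

Emit:
servo_tool --commands '[{"delta_pos": [40,-33,0],"turn": 0.0,"fingers": 0.3},{"delta_pos": [80,-66,0],"turn": 0.05,"fingers": 0.3},{"delta_pos": [120,-100,0],"turn": 0.1,"fingers": 0.3},{"delta_pos": [155,-130,0],"turn": 0.15,"fingers": 0.3},{"delta_pos": [183,-170,0],"turn": 0.2,"fingers": 0.3},{"delta_pos": [211,-210,0],"turn": 0.25,"fingers": 0.3},{"delta_pos": [240,-250,0],"turn": 0.3,"fingers": 0.3},{"delta_pos": [268,-290,0],"turn": 0.35,"fingers": 0.3},{"delta_pos": [294,-330,0],"turn": 0.4,"fingers": 0.3},{"delta_pos": [304,-370,0],"turn": 0.46,"fingers": 0.3}]'

```text
time: 1.45
tcp_pos: [530.9, 237.6, 239.3]
tcp_rot: [[-0.994, -0.106, 0.0], [-0.106, 0.994, -0.001], [-0.0, -0.001, -1.0]]
ft_force: [0.4, -0.1, -0.1]
gripper_width: 0.699
grasp_force: 0.0
```

```bash
python3 - <<'E'
from h import *
s=env.state(); print(s['time'],s['tcp_pos'],np.round(s['tcp_rot'][1],3),np.round(s['q'],1))
c=cap('top'); k=512/796
print('brown',back(c,np.array([(512,382),(567,365),(605,352)])*k,80)[:,:2].round())
print('wash',back(c,np.array([(600,215)])*k,185)[:,:2].round(),'tipbox',back(c,np.array([(471,217),(526,229)])*k,62)[:,:2].round())
print('jar,amber',back(c,np.array([(337,225)])*k,98)[:,:2].round(),back(c,np.array([(410,225)])*k,137)[:,:2].round())
E
```

```text
1.45 [530.91259737 237.57928925 239.30098295] [-0.106  0.994 -0.001] [-41.1  11.1  14.6  94.5  -2.9  74.8  70. ]
brown [[ 364. -206.]
 [ 399. -317.]
 [ 425. -395.]]
wash [[ 683. -358.]] tipbox [[ 703. -128.]
 [ 679. -242.]]
jar,amber [[675. 148.]] [[669.   2.]]
```

Emit:
servo_tool --commands '[{"delta_pos": [0,-55,0],"turn": 0,"fingers": 0.4},{"delta_pos": [0,-110,0],"turn": 0,"fingers": 0.4},{"delta_pos": [0,-165,-10],"turn": 0,"fingers": 0.4},{"delta_pos": [0,-220,-20],"turn": 0,"fingers": 0.4},{"delta_pos": [0,-275,-30],"turn": 0,"fingers": 0.4},{"delta_pos": [0,-330,-40],"turn": 0,"fingers": 0.4},{"delta_pos": [0,-375,-50],"turn": 0,"fingers": 0.4},{"delta_pos": [-0.5,-387,-60],"turn": 0,"fingers": 0.4},{"delta_pos": [-0.5,-387,-60],"turn": 0,"fingers": 0.4}]'

```text
time: 2.62
tcp_pos: [528.8, -147.4, 178.8]
tcp_rot: [[-0.995, -0.104, -0.002], [-0.104, 0.995, 0.0], [0.002, 0.0, -1.0]]
ft_force: [-0.5, 0.8, 0.3]
gripper_width: 0.599
grasp_force: 0.0
```

```bash
python3 - <<'E'
from h import *
s=env.state(); print(s['time'],s['tcp_pos'],np.round(s['q'],1))
c=cap('wrist','w1.png'); 
E
```

```text
2.625 [ 528.77894219 -147.42528706  178.75438551] [-16.4  10.3  30.7 104.   -5.7  67.3 112.1]
```

View pics/w1.png

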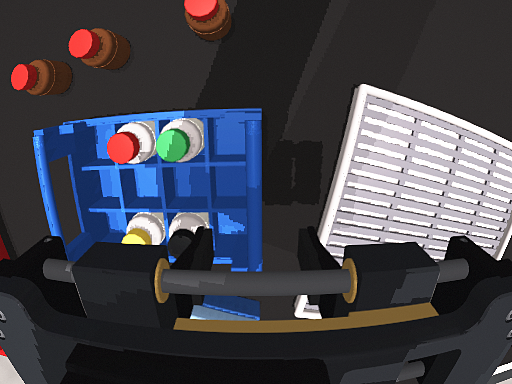

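The bar, at pixel column ~254, lies midway between the fingers, at columns ~200 and ~312. Descending and gripping.

Emit:
servo_tool --commands '[{"delta_pos": [0,0,-25],"turn": 0,"fingers": 0.4},{"delta_pos": [0,0,-50],"turn": 0,"fingers": 0.4},{"delta_pos": [0,0,-65],"turn": 0,"fingers": 0.4},{"delta_pos": [0,0,-71],"turn": 0,"fingers": 0.4},{"delta_pos": [0,0,-71],"turn": 0,"fingers": 0.4},{"delta_pos": [0,0,-71],"turn": 0,"fingers": 0.7},{"delta_pos": [0,0,-71],"turn": 0,"fingers": 1},{"delta_pos": [0,0,-71],"turn": 0,"fingers": 1},{"delta_pos": [0,0,-71],"turn": 0,"fingers": 1},{"delta_pos": [0,0,-71],"turn": 0,"fingers": 1}]'

```text
time: 3.92
tcp_pos: [529.4, -147.9, 108.6]
tcp_rot: [[-0.994, -0.105, 0.0], [-0.105, 0.994, -0.0], [-0.0, -0.0, -1.0]]
ft_force: [0.0, 0.7, -0.1]
gripper_width: 0.124
grasp_force: 30.0
```

Emit:
servo_tool --commands '[{"delta_pos": [0,0,4],"turn": 0,"fingers": 1},{"delta_pos": [0,0,8],"turn": 0,"fingers": 1},{"delta_pos": [0,0,12],"turn": 0,"fingers": 1},{"delta_pos": [0,0,16],"turn": 0,"fingers": 1},{"delta_pos": [0,0,20],"turn": 0,"fingers": 1},{"delta_pos": [0,0,24],"turn": 0,"fingers": 1},{"delta_pos": [0,0,28],"turn": 0,"fingers": 1},{"delta_pos": [0,0,32],"turn": 0,"fingers": 1},{"delta_pos": [0,0,32],"turn": 0,"fingers": 1}]'

```text
time: 5.05
tcp_pos: [529.5, -147.3, 140.9]
tcp_rot: [[-0.994, -0.105, 0.0], [-0.105, 0.994, 0.0], [-0.0, 0.0, -1.0]]
ft_force: [-1.0, 1.2, -3.1]
gripper_width: 0.124
grasp_force: 30.0
```

Emit:
servo_tool --commands '[{"delta_pos": [-1,7,0],"turn": -0.025,"fingers": 1},{"delta_pos": [-2,14,0],"turn": -0.05,"fingers": 1},{"delta_pos": [-3,21,0],"turn": -0.075,"fingers": 1},{"delta_pos": [-4,28,0],"turn": -0.1,"fingers": 1},{"delta_pos": [-5,35,0],"turn": -0.125,"fingers": 1},{"delta_pos": [-6,42,0],"turn": -0.15,"fingers": 1},{"delta_pos": [-7,49,0],"turn": -0.175,"fingers": 1},{"delta_pos": [-8,56,0],"turn": -0.2,"fingers": 1},{"delta_pos": [-8,56,0],"turn": -0.2,"fingers": 1}]'

```text
time: 6.18
tcp_pos: [521.5, -90.5, 140.6]
tcp_rot: [[-0.996, 0.093, 0.0], [0.093, 0.996, 0.001], [-0.0, 0.001, -1.0]]
ft_force: [0.6, 2.7, -4.0]
gripper_width: 0.125
grasp_force: 30.0
```

```bash
python3 - <<'E'
from h import *
s=env.state(); print(s['time'],s['tcp_pos'],s['ft_force'])
ims=[]
for n in('top','scene'):
    c=cap(n,n+'1.png'); im=cv2.imread(f'pics/{n}1.png')
    ims.append(cv2.resize(im[110:250,170:400] if n=='top' else im[130:270,100:330],None,fx=2.1,fy=2.1,interpolation=cv2.INTER_CUBIC))
cv2.imwrite('pics/b1.png',np.vstack(ims))
E
```

```text
6.175 [521.54145759 -90.48679388 140.64521002] [ 0.64611506  2.68134278 -3.95139184]
```

View pics/b1.png

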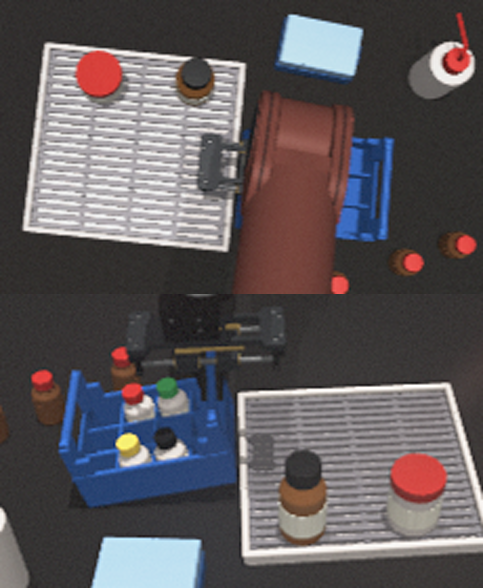

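The carrier's front is lifted clear of the bench, all four bottles are in place, and it's short of the rim. Measuring its pose with a tilted model.

```bash
cat >> h.py <<'E'
from scipy.optimize import brentq
def tilted(phi,z0=0,piv=-100):
    "p=(x,y) of carrier origin's rear-edge reference +100 along, yaw; pitch phi nose up about rear edge"
    def m(p):
        c,s=np.cos(phi),np.sin(phi); out=[]
        for x in(-75,75):
            for y in(0,200):
                for z in(0,114): out.append([x,y*c-z*s-100,y*s+z*c+z0])
        out=np.array(out); th=p[2]; R=np.array([[np.cos(th),-np.sin(th),0],[np.sin(th),np.cos(th),0],[0,0,1]])
        return out@R.T+[p[0],p[1],0]
    return m
T=np.array([576.5,94.2]); TH=-0.0925
TX=np.array([np.cos(TH),np.sin(TH)]); TY=np.array([-TX[1],TX[0]])
def to_tray(xy): d=np.asarray(xy)-T; return np.array([d@TX,d@TY])
def to_world(x,y): return T+x*TX+y*TY
E
python3 - <<'E'
from h import *
cs=cap('scene'); ms=roi(blue(cs),110,215,150,240)
s=env.state(); zb=s['tcp_pos'][2]+2
phi=brentq(lambda f:194*np.sin(f)+110*np.cos(f)-zb,0,.5)
p,e=fit([cs],[ms],tilted(phi),[521,-190,-.09]); print(phi,p,e)
y=np.array([-np.sin(p[2]),np.cos(p[2])])
rear=p[:2]-100*y; fr=rear+200*np.cos(phi)*y; bar=rear+(194*np.cos(phi)-110*np.sin(phi))*y
print('rear',to_tray(rear),'front',to_tray(fr),'bar',to_tray(bar),bar,s['tcp_pos'],'relyaw',p[2]-TH)
E
```

```text
0.17937954292623878 [ 5.16477303e+02 -1.63995634e+02 -8.16705134e-02] [np.float64(0.07628937083301403)]
rear [ -34.83411528 -362.63014989] front [ -36.96521821 -165.85077267] bar [ -36.68874867 -191.37910483] [522.2907651  -92.97207296] [521.72208457 -91.03394988 140.8483108 ] relyaw 0.010829486566289862
```

Emit:
servo_tool --commands '[{"delta_pos": [-0.5,6,0],"turn": -0.005,"fingers": 1},{"delta_pos": [-1,12,0],"turn": -0.01,"fingers": 1},{"delta_pos": [-1.5,18,0],"turn": -0.01,"fingers": 1},{"delta_pos": [-2,24,0],"turn": -0.01,"fingers": 1},{"delta_pos": [-2,24,0],"turn": -0.01,"fingers": 1},{"delta_pos": [-2,24,-3],"turn": -0.01,"fingers": 1},{"delta_pos": [-2,24,-6],"turn": -0.01,"fingers": 1},{"delta_pos": [-2,24,-9],"turn": -0.01,"fingers": 1},{"delta_pos": [-2,24,-9],"turn": -0.01,"fingers": 1}]'

```text
time: 7.45
tcp_pos: [519.9, -67.0, 132.6]
tcp_rot: [[-0.995, 0.104, 0.001], [0.104, 0.995, 0.001], [-0.001, 0.001, -1.0]]
ft_force: [-3.3, 6.2, 9.7]
gripper_width: 0.129
grasp_force: 30.0
```

Emit:
servo_tool --commands '[{"delta_pos": [0,0,-1],"turn": 0,"fingers": 1},{"delta_pos": [0,0,-1],"turn": 0,"fingers": 1}]'

```text
time: 7.7
tcp_pos: [520.1, -67.0, 132.6]
tcp_rot: [[-0.995, 0.104, 0.002], [0.104, 0.995, 0.002], [-0.001, 0.002, -1.0]]
ft_force: [-7.2, 5.8, 20.2]
gripper_width: 0.126
grasp_force: 30.0
```

The front has landed: contact force up, TCP at 132.6. I'll relieve the preload and release.

Emit:
servo_tool --commands '[{"delta_pos": [0,0,1.5],"turn": 0,"fingers": 1},{"delta_pos": [0,0,2],"turn": 0,"fingers": 0.8},{"delta_pos": [0,0,2],"turn": 0,"fingers": 0.6},{"delta_pos": [0,0,2],"turn": 0,"fingers": 0.5},{"delta_pos": [0,0,2],"turn": 0,"fingers": 0.5},{"delta_pos": [0,0,2],"turn": 0,"fingers": 0.5},{"delta_pos": [0,0,22],"turn": 0,"fingers": 0.5},{"delta_pos": [0,0,62],"turn": 0,"fingers": 0.5},{"delta_pos": [0,0,100],"turn": 0,"fingers": 0.5},{"delta_pos": [0,0,100],"turn": 0,"fingers": 0.3}]'

```text
time: 8.95
tcp_pos: [520.9, -67.7, 233.4]
tcp_rot: [[-0.994, 0.105, 0.005], [0.105, 0.994, 0.001], [-0.005, 0.001, -1.0]]
ft_force: [-0.2, 0.3, -0.0]
gripper_width: 0.553
grasp_force: 0.0
```

```bash
python3 - <<'E'
from h import *
cs=cap('scene','scene2.png'); ms=roi(blue(cs),110,235,150,240)
phi=np.arcsin(24/195)
p,e=fit([cs],[ms],tilted(phi),[517,-150,-.09]); print(p,e)
y=np.array([-np.sin(p[2]),np.cos(p[2])])
rear=p[:2]-100*y; fr=rear+200*np.cos(phi)*y
print('rear',to_tray(rear),rear,'front',to_tray(fr),'relyaw',p[2]-TH)
s=env.state(); print(s['time'],s['tcp_pos'],s['ft_force'],np.round(s['q'],1))
print(to_world(-39,-348-13-30))
im=cv2.imread('pics/scene2.png')[130:270,100:330]; cv2.imwrite('pics/b2.png',cv2.resize(im,None,fx=3,fy=3,interpolation=cv2.INTER_CUBIC))
E
```

```text
[ 5.12443498e+02 -1.47409274e+02 -1.02373946e-01] [np.float64(0.009152559030934421)]
rear [ -42.45303291 -346.48828189] [ 502.22397626 -246.88571033] front [ -40.49328969 -148.01853043] relyaw -0.009873945565205156
9.0 [519.96377671 -67.5784267  231.5555532 ] [-0.65190926  0.36610646 -0.73381284] [-25.    4.2  29.2 103.4  -2.2  72.8  88.8]
[ 501.55078225 -291.52608773]
```

View pics/b2.png

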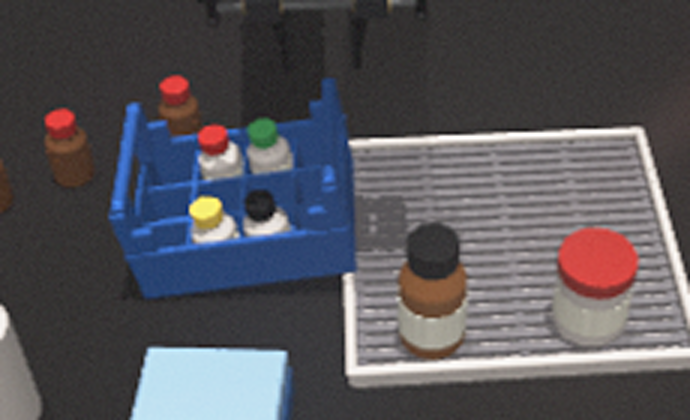

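The carrier front rests on the rim at tray y −148. The rear is on the bench, carrier x is −41 and yaw error is −0.01 rad. All four bottles stand. Going behind it now, turned a quarter so two open fingers push on the posts.

Emit:
servo_tool --commands '[{"delta_pos": [-2,-25,0],"turn": -0.16,"fingers": 0},{"delta_pos": [-4,-50,0],"turn": -0.32,"fingers": 0},{"delta_pos": [-6,-75,0],"turn": -0.48,"fingers": 0},{"delta_pos": [-9,-100,0],"turn": -0.64,"fingers": 0},{"delta_pos": [-11,-125,0],"turn": -0.8,"fingers": 0},{"delta_pos": [-13,-150,0],"turn": -0.96,"fingers": 0},{"delta_pos": [-16,-175,0],"turn": -1.12,"fingers": 0},{"delta_pos": [-18,-200,0],"turn": -1.28,"fingers": 0},{"delta_pos": [-20,-223,0],"turn": -1.44,"fingers": 0},{"delta_pos": [-20,-223,0],"turn": -1.57,"fingers": 0}]'

```text
time: 10.25
tcp_pos: [497.9, -292.5, 229.2]
tcp_rot: [[0.112, 0.994, -0.002], [0.994, -0.112, -0.001], [-0.001, -0.002, -1.0]]
ft_force: [0.3, 0.1, -0.4]
gripper_width: 0.998
grasp_force: 0.0
```

```bash
python3 - <<'E'
from h import *
s=env.state(); R=np.array(s['tcp_rot']); print(s['time'],s['tcp_pos'],to_tray(s['tcp_pos'][:2]),'yaw of y-axis rel TX',np.arctan2(R[1,1],R[0,1])-TH,np.round(s['q'],1))
E
```

```text
10.25 [ 497.88118529 -292.46073739  229.20650762] [ -42.56757729 -392.26960783] yaw of y-axis rel TX -0.019559993099451445 [-13.7  13.7  46.9  97.  -10.2  73.9  28.8]
```

Emit:
servo_tool --commands '[{"delta_pos": [0,0,-30],"turn": 0.01,"fingers": 0},{"delta_pos": [0,0,-60],"turn": 0.01,"fingers": 0},{"delta_pos": [0,0,-90],"turn": 0.01,"fingers": 0},{"delta_pos": [0,0,-110],"turn": 0.01,"fingers": 0},{"delta_pos": [0,0,-115],"turn": 0.01,"fingers": 0},{"delta_pos": [0,0,-115],"turn": 0.01,"fingers": 0}]'

```text
time: 11.0
tcp_pos: [499.4, -290.8, 115.8]
tcp_rot: [[0.094, 0.996, -0.0], [0.996, -0.094, -0.0], [-0.0, -0.0, -1.0]]
ft_force: [-0.4, -0.3, 1.1]
gripper_width: 0.997
grasp_force: 0.0
```

Emit:
servo_tool --commands '[{"delta_pos": [0.4,4,0],"turn": 0,"fingers": 0},{"delta_pos": [0.8,8,0],"turn": 0,"fingers": 0},{"delta_pos": [1.1,12,0],"turn": 0,"fingers": 0},{"delta_pos": [1.5,16,0],"turn": 0,"fingers": 0},{"delta_pos": [1.9,20,0],"turn": 0,"fingers": 0},{"delta_pos": [2.2,24,0],"turn": 0,"fingers": 0},{"delta_pos": [2.6,28,0],"turn": 0,"fingers": 0}]'

```text
time: 11.88
tcp_pos: [501.6, -263.8, 115.7]
tcp_rot: [[0.095, 0.995, 0.0], [0.995, -0.095, -0.002], [-0.002, 0.0, -1.0]]
ft_force: [-0.6, -6.0, -1.1]
gripper_width: 0.999
grasp_force: 3.0
```

```bash
cat > look.py <<'E'
from h import *
import sys
s=env.state(); R=np.array(s['tcp_rot']); print(s['time'],np.round(s['tcp_pos'],1),to_tray(s['tcp_pos'][:2]),'tool relyaw',np.arctan2(R[1,1],R[0,1])-TH,s['ft_force'])
cs=cap('scene',sys.argv[1]+'.png')
E
python3 look.py s3
```

```text
11.875 [ 501.6 -263.8  115.7] [ -41.47178074 -363.34704312] tool relyaw -0.0026397463824100187 [-0.59395489 -5.97177726 -1.14499771]
```

Emit:
servo_tool --commands '[{"delta_pos": [0.4,4,0],"turn": 0,"fingers": 0},{"delta_pos": [0.7,8,0],"turn": 0,"fingers": 0},{"delta_pos": [1.1,12,0],"turn": 0,"fingers": 0},{"delta_pos": [1.5,16,0],"turn": 0,"fingers": 0},{"delta_pos": [1.9,20,0],"turn": 0,"fingers": 0},{"delta_pos": [2.2,24,0],"turn": 0,"fingers": 0},{"delta_pos": [2.6,28,0],"turn": 0,"fingers": 0},{"delta_pos": [3.0,32,0],"turn": 0,"fingers": 0},{"delta_pos": [3.3,36,0],"turn": 0,"fingers": 0},{"delta_pos": [3.7,40,0],"turn": 0,"fingers": 0}]'

```text
time: 13.18
tcp_pos: [505.4, -225.2, 116.3]
tcp_rot: [[0.096, 0.995, 0.001], [0.995, -0.096, -0.003], [-0.003, 0.001, -1.0]]
ft_force: [-2.4, -9.3, 3.4]
gripper_width: 0.998
grasp_force: 5.1
```

```bash
python3 look.py s4; python3 -c "
import cv2; im=cv2.imread('pics/s4.png')[120:270,100:350]; cv2.imwrite('pics/b4.png',cv2.resize(im,None,fx=3,fy=3,interpolation=cv2.INTER_CUBIC))"
```

```text
13.175 [ 505.4 -225.2  116.3] [ -41.26455669 -324.57985589] tool relyaw -0.0034128683959589318 [-2.37354612 -9.30606177  3.41672144]
```

View pics/b4.png

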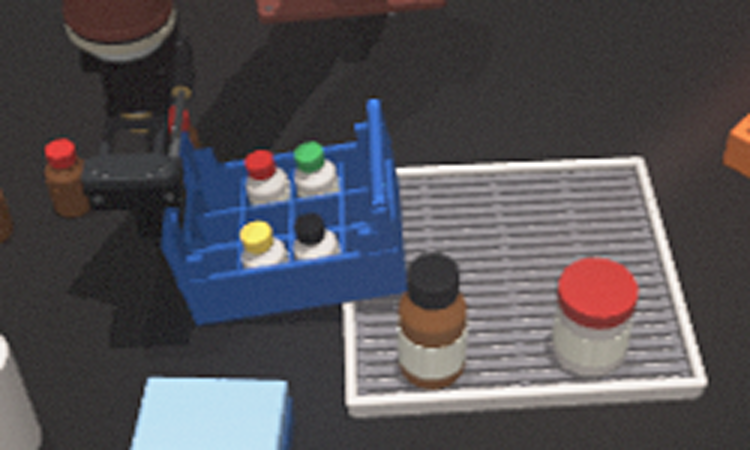

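The carrier is square and sliding over the rim, with bottles upright. I'll keep pushing slowly through the tip-over.

Emit:
servo_tool --commands '[{"delta_pos": [0.4,4,0],"turn": 0,"fingers": 0},{"delta_pos": [0.7,8,0],"turn": 0,"fingers": 0},{"delta_pos": [1.1,12,0],"turn": 0,"fingers": 0},{"delta_pos": [1.4,15,0],"turn": 0,"fingers": 0},{"delta_pos": [1.7,18,0],"turn": 0,"fingers": 0},{"delta_pos": [2.0,21,0],"turn": 0,"fingers": 0},{"delta_pos": [2.2,24,0],"turn": 0,"fingers": 0},{"delta_pos": [2.5,27,0],"turn": 0,"fingers": 0},{"delta_pos": [2.8,30,0],"turn": 0,"fingers": 0},{"delta_pos": [3.1,33,0],"turn": 0,"fingers": 0}]'

```text
time: 14.48
tcp_pos: [509.0, -195.2, 117.6]
tcp_rot: [[0.098, 0.995, 0.003], [0.995, -0.098, -0.007], [-0.006, 0.004, -1.0]]
ft_force: [-2.3, -19.4, 11.4]
gripper_width: 0.996
grasp_force: 9.7
```

Emit:
servo_tool --commands '[{"delta_pos": [0.3,3,0],"turn": 0,"fingers": 0},{"delta_pos": [0.6,6,0],"turn": 0,"fingers": 0},{"delta_pos": [0.9,9,0],"turn": 0,"fingers": 0},{"delta_pos": [1.2,12,0],"turn": 0,"fingers": 0},{"delta_pos": [1.4,15,0],"turn": 0,"fingers": 0},{"delta_pos": [1.7,18,0],"turn": 0,"fingers": 0},{"delta_pos": [2.0,21,0],"turn": 0,"fingers": 0},{"delta_pos": [2.2,24,0],"turn": 0,"fingers": 0},{"delta_pos": [2.5,27,0],"turn": 0,"fingers": 0},{"delta_pos": [2.8,30,0],"turn": 0,"fingers": 0}]'

```text
time: 15.72
tcp_pos: [512.7, -174.6, 121.2]
tcp_rot: [[0.103, 0.995, 0.008], [0.995, -0.103, -0.017], [-0.016, 0.01, -1.0]]
ft_force: [-10.5, -46.9, 41.1]
gripper_width: 0.999
grasp_force: 24.4
```

```bash
python3 look.py s5; python3 -c "
import cv2; im=cv2.imread('pics/s5.png')[120:270,100:350]; cv2.imwrite('pics/b5.png',cv2.resize(im,None,fx=3,fy=3,interpolation=cv2.INTER_CUBIC))"
```

```text
15.725 [ 512.7 -174.6  121.2] [ -38.64962967 -273.56418292] tool relyaw -0.010898475444388406 [-10.54553832 -46.9394915   41.14643341]
```

View pics/b5.png

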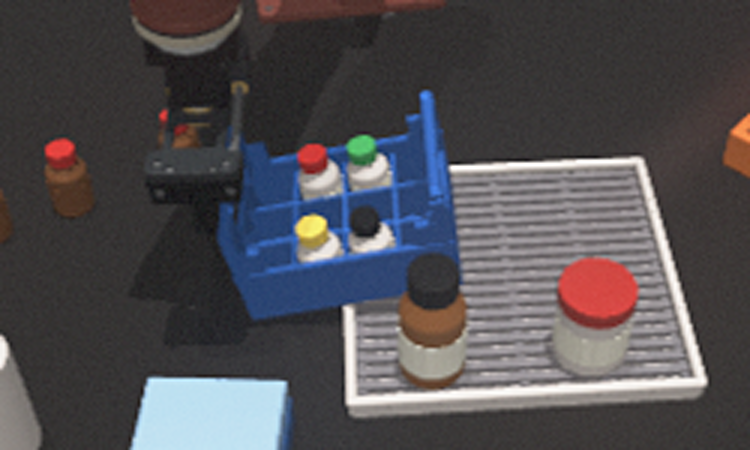

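The push has jammed. The finger friction resists the rear rising: 47 N forward and 41 N up. I'll ease off gently and re-measure.

Emit:
servo_tool --commands '[{"delta_pos": [-0.3,-3,1],"turn": 0,"fingers": 0},{"delta_pos": [-0.6,-6,2],"turn": 0,"fingers": 0},{"delta_pos": [-0.9,-9,3],"turn": 0,"fingers": 0},{"delta_pos": [-1.1,-12,4],"turn": 0,"fingers": 0},{"delta_pos": [-1.1,-12,4],"turn": 0,"fingers": 0}]'

```text
time: 16.4
tcp_pos: [510.1, -170.8, 119.2]
tcp_rot: [[0.093, 0.996, -0.001], [0.996, -0.093, 0.001], [0.001, -0.001, -1.0]]
ft_force: [0.8, 0.3, -1.1]
gripper_width: 1.0
grasp_force: 0.0
```

```bash
python3 look.py s6; cat > fit4.py <<'E'
from h import *
# free-pitch fit from the scene picture: x, y, yaw of rear edge reference, pitch, rear height
cs=cap('scene'); m=roi(blue(cs),110,330,130,245); s=env.state()
best=None
for phi in np.arange(-.16,.30,.02):
    for z0 in ((0,) if phi>=.1 else (0,12,24,36)):
        p,e=fit([cs],[m],tilted(phi,z0),list(to_world(-41,float(__import__('sys').argv[1])+100))+[TH])
        if best is None or e[0]<best[0]: best=(e[0],phi,z0,p)
e,phi,z0,p=best; y=np.array([-np.sin(p[2]),np.cos(p[2])]); rear=p[:2]-100*y
print('err',e,'phi',phi,'z0',z0,'rear',to_tray(rear),'front',to_tray(rear+200*np.cos(phi)*y),'h',z0+200*np.sin(phi),'relyaw',p[2]-TH)
E
time python3 fit4.py -273
```

```text
16.4 [ 510.1 -170.8  119.2] [ -41.60429823 -269.97334623] tool relyaw -0.0009066154706230262 [ 0.77794044  0.32605904 -1.06350352]
err 0.030773434653619945 phi -0.16 z0 24 rear [ -53.0606034  -248.67132727] front [-60.92351166 -51.38249577] h -7.863641322849194 relyaw 0.03983372497708458
real	0m50.199s
user	0m28.180s
sys	0m22.292s
```

```bash
python3 -c "
import cv2; im=cv2.imread('pics/s6.png')[120:270,100:350]; cv2.imwrite('pics/b6.png',cv2.resize(im,None,fx=3,fy=3,interpolation=cv2.INTER_CUBIC))"
```

```text
(no output)
```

View pics/b6.png

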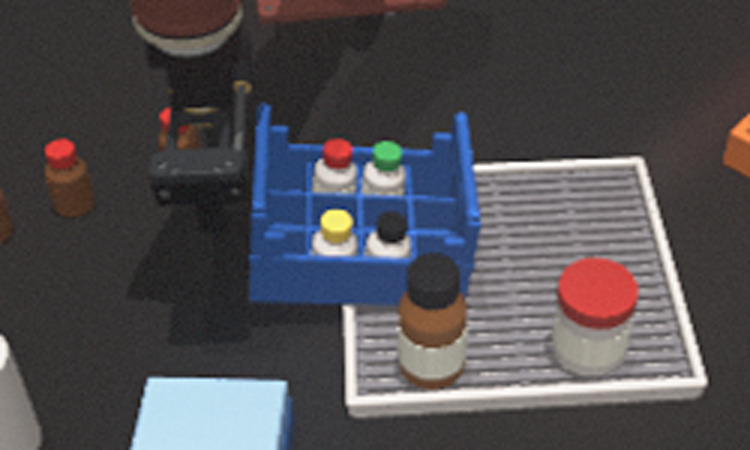

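The carrier tipped over smoothly: nose down on the deck, rear raised, all four bottles seated. A constrained fit follows.

```bash
cat > fit5.py <<'E'
from h import *
import sys
cs=cap('scene'); m=roi(blue(cs),110,330,130,245)
def model(p):
    y=np.array([-np.sin(p[2]),np.cos(p[2])]); yf=to_tray(p[:2]+100*y)[1]
    phi=-np.arctan(12/max(yf+155,40)) if to_tray(p[:2]-100*y)[1]<-150 else -max(0,0)
    return tilted(phi,12-200*np.sin(phi))(p)
p,e=fit([cs],[m],model,list(to_world(-41,float(sys.argv[1])+100))+[TH])
y=np.array([-np.sin(p[2]),np.cos(p[2])])
print(e,'rear',to_tray(p[:2]-100*y),'front',to_tray(p[:2]+100*y),'relyaw',p[2]-TH)
E
python3 fit5.py -250
```

```text
[np.float64(0.02803012656262132)] rear [ -42.03353491 -245.80339586] front [-40.68553044 -45.8079387 ] relyaw -0.006740073372536237
```

Emit:
servo_tool --commands '[{"delta_pos": [0.7,8,0],"turn": 0,"fingers": 0},{"delta_pos": [1.4,15,0],"turn": 0,"fingers": 0},{"delta_pos": [1.9,20,-1],"turn": 0,"fingers": 0},{"delta_pos": [2.2,24,-1],"turn": 0,"fingers": 0},{"delta_pos": [2.6,28,-2],"turn": 0,"fingers": 0},{"delta_pos": [3.0,32,-2],"turn": 0,"fingers": 0},{"delta_pos": [3.3,36,-3],"turn": 0,"fingers": 0},{"delta_pos": [3.7,40,-3],"turn": 0,"fingers": 0},{"delta_pos": [4.1,44,-4],"turn": 0,"fingers": 0},{"delta_pos": [4.5,48,-4],"turn": 0,"fingers": 0}]'

```text
time: 17.8
tcp_pos: [514.8, -123.2, 115.4]
tcp_rot: [[0.094, 0.996, -0.0], [0.996, -0.094, 0.0], [-0.0, -0.0, -1.0]]
ft_force: [-0.0, -3.6, -1.5]
gripper_width: 0.999
grasp_force: 1.7
```

Emit:
servo_tool --commands '[{"delta_pos": [0.4,4,0],"turn": 0,"fingers": 0},{"delta_pos": [0.7,8,0],"turn": 0,"fingers": 0},{"delta_pos": [1.1,12,-1],"turn": 0,"fingers": 0},{"delta_pos": [1.5,16,-1],"turn": 0,"fingers": 0},{"delta_pos": [1.9,20,-2],"turn": 0,"fingers": 0},{"delta_pos": [2.2,24,-2],"turn": 0,"fingers": 0},{"delta_pos": [2.6,28,-3],"turn": 0,"fingers": 0},{"delta_pos": [3.0,32,-3],"turn": 0,"fingers": 0}]'

```text
time: 18.8
tcp_pos: [517.9, -91.2, 112.4]
tcp_rot: [[0.094, 0.996, -0.0], [0.996, -0.094, 0.0], [-0.0, -0.0, -1.0]]
ft_force: [-0.0, -3.2, -2.5]
gripper_width: 0.998
grasp_force: 1.7
```

```bash
python3 look.py s7; python3 fit5.py -190
```

```text
18.8 [517.9 -91.2 112.4] [ -41.26877617 -190.05967978] tool relyaw -0.00156581673963746 [-0.04264605 -3.18748878 -2.49360035]
[np.float64(0.0994717559853455)] rear [ -43.76123019 -183.6010081 ] front [-36.70086609  16.27433119] relyaw -0.035309156918937296
```

Pushing force is only 3 N. Continuing.

Emit:
servo_tool --commands '[{"delta_pos": [0.4,4,0],"turn": 0,"fingers": 0},{"delta_pos": [0.7,8,0],"turn": 0,"fingers": 0},{"delta_pos": [1.1,12,0],"turn": 0,"fingers": 0},{"delta_pos": [1.5,16,-1],"turn": 0,"fingers": 0},{"delta_pos": [1.9,20,-1],"turn": 0,"fingers": 0},{"delta_pos": [2.2,24,-1],"turn": 0,"fingers": 0},{"delta_pos": [2.6,28,-2],"turn": 0,"fingers": 0},{"delta_pos": [3.0,32,-2],"turn": 0,"fingers": 0},{"delta_pos": [3.3,36,-2],"turn": 0,"fingers": 0},{"delta_pos": [3.7,40,-2],"turn": 0,"fingers": 0}]'

```text
time: 20.15
tcp_pos: [521.6, -51.1, 110.5]
tcp_rot: [[0.094, 0.996, -0.0], [0.996, -0.094, 0.0], [0.0, -0.0, -1.0]]
ft_force: [-0.0, -3.4, -2.4]
gripper_width: 1.001
grasp_force: 1.7
```

Emit:
servo_tool --commands '[{"delta_pos": [0.4,4,0],"turn": 0,"fingers": 0},{"delta_pos": [0.7,8,0],"turn": 0,"fingers": 0},{"delta_pos": [1.1,12,0],"turn": 0,"fingers": 0},{"delta_pos": [1.5,16,0],"turn": 0,"fingers": 0},{"delta_pos": [1.9,20,0],"turn": 0,"fingers": 0},{"delta_pos": [2.2,24,0],"turn": 0,"fingers": 0},{"delta_pos": [2.6,28,0],"turn": 0,"fingers": 0},{"delta_pos": [3.0,32,0],"turn": 0,"fingers": 0},{"delta_pos": [3.3,36,0],"turn": 0,"fingers": 0},{"delta_pos": [3.7,40,0],"turn": 0,"fingers": 0}]'

```text
time: 21.4
tcp_pos: [525.3, -11.3, 110.5]
tcp_rot: [[0.094, 0.996, -0.0], [0.996, -0.094, 0.0], [0.0, -0.0, -1.0]]
ft_force: [0.0, -3.8, -2.5]
gripper_width: 0.997
grasp_force: 1.7
```

```bash
python3 look.py s8; python3 -c "
import cv2; im=cv2.imread('pics/s8.png')[120:270,100:350]; cv2.imwrite('pics/b8.png',cv2.resize(im,None,fx=3,fy=3,interpolation=cv2.INTER_CUBIC))"
```

```text
21.4 [525.3 -11.3 110.5] [ -41.24555981 -109.73233032] tool relyaw -0.0015428669850773152 [ 0.00886032 -3.83153237 -2.51683926]
```

View pics/b8.png

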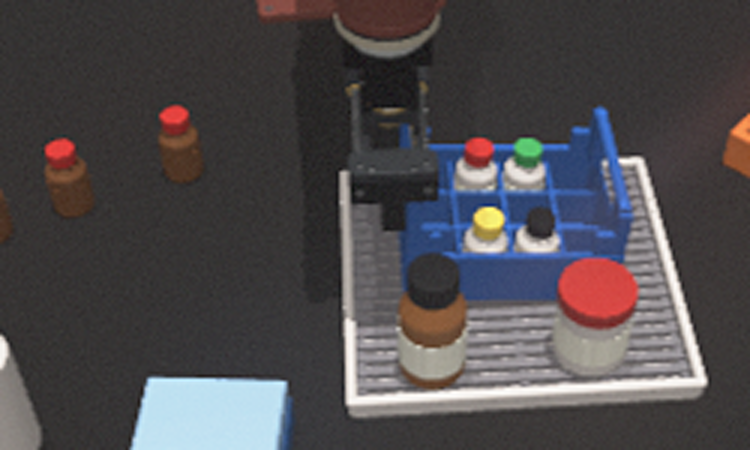

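The carrier is in the tray, bottles seated, and there's about 50 mm left to the far wall. I'll approach the wall slowly.

Emit:
servo_tool --commands '[{"delta_pos": [0.4,4,0],"turn": 0,"fingers": 0},{"delta_pos": [0.7,8,0],"turn": 0,"fingers": 0},{"delta_pos": [1.1,12,0],"turn": 0,"fingers": 0},{"delta_pos": [1.5,16,0],"turn": 0,"fingers": 0},{"delta_pos": [1.9,20,0],"turn": 0,"fingers": 0},{"delta_pos": [2.2,24,0],"turn": 0,"fingers": 0},{"delta_pos": [2.6,28,0],"turn": 0,"fingers": 0},{"delta_pos": [3.0,32,0],"turn": 0,"fingers": 0},{"delta_pos": [3.3,36,0],"turn": 0,"fingers": 0},{"delta_pos": [3.7,40,0],"turn": 0,"fingers": 0}]'

```text
time: 22.7
tcp_pos: [529.0, 28.7, 110.5]
tcp_rot: [[0.094, 0.996, -0.0], [0.996, -0.094, 0.0], [0.0, -0.0, -1.0]]
ft_force: [0.3, -3.3, -2.5]
gripper_width: 1.002
grasp_force: 1.7
```

Emit:
servo_tool --commands '[{"delta_pos": [0.2,2,0],"turn": 0,"fingers": 0},{"delta_pos": [0.4,4,0],"turn": 0,"fingers": 0},{"delta_pos": [0.5,6,0],"turn": 0,"fingers": 0}]'

```text
time: 23.08
tcp_pos: [529.5, 34.5, 110.5]
tcp_rot: [[0.094, 0.996, -0.0], [0.996, -0.094, -0.0], [-0.0, -0.0, -1.0]]
ft_force: [-0.2, -4.4, -2.2]
gripper_width: 1.0
grasp_force: 1.7
```

Emit:
servo_tool --commands '[{"delta_pos": [0.1,1.5,0],"turn": 0,"fingers": 0},{"delta_pos": [0.3,3,0],"turn": 0,"fingers": 0}]'

```text
time: 23.32
tcp_pos: [529.8, 37.5, 110.5]
tcp_rot: [[0.094, 0.996, -0.0], [0.996, -0.094, -0.0], [-0.0, -0.0, -1.0]]
ft_force: [-0.9, -3.9, -1.7]
gripper_width: 0.999
grasp_force: 1.7
```

Emit:
servo_tool --commands '[{"delta_pos": [0.1,1,0],"turn": 0,"fingers": 0},{"delta_pos": [0.2,2,0],"turn": 0,"fingers": 0}]'

```text
time: 23.58
tcp_pos: [530.0, 39.5, 110.5]
tcp_rot: [[0.094, 0.996, -0.0], [0.996, -0.094, -0.0], [-0.0, -0.0, -1.0]]
ft_force: [0.1, -3.9, -2.6]
gripper_width: 1.002
grasp_force: 1.7
```

Emit:
servo_tool --commands '[{"delta_pos": [0.1,1,0],"turn": 0,"fingers": 0},{"delta_pos": [0.2,2,0],"turn": 0,"fingers": 0}]'

```text
time: 23.82
tcp_pos: [530.3, 41.3, 110.6]
tcp_rot: [[0.094, 0.996, 0.0], [0.996, -0.094, -0.0], [-0.0, 0.0, -1.0]]
ft_force: [0.1, -6.5, -1.1]
gripper_width: 1.002
grasp_force: 3.2
```

Emit:
servo_tool --commands '[{"delta_pos": [0.1,1,0],"turn": 0,"fingers": 0},{"delta_pos": [0.2,2,0],"turn": 0,"fingers": 0}]'

```text
time: 24.08
tcp_pos: [530.4, 41.5, 110.7]
tcp_rot: [[0.095, 0.995, -0.0], [0.995, -0.095, -0.002], [-0.002, 0.0, -1.0]]
ft_force: [-1.6, -12.1, 1.6]
gripper_width: 1.0
grasp_force: 6.0
```

The front is against the far wall: force climbs to 12 N and motion stalls. Retreating and checking.

Emit:
servo_tool --commands '[{"delta_pos": [-0.2,-2,0],"turn": 0,"fingers": 0},{"delta_pos": [-0.6,-6,0],"turn": 0,"fingers": 0},{"delta_pos": [-2,-20,0],"turn": 0,"fingers": 0},{"delta_pos": [-4,-45,0],"turn": 0,"fingers": 0},{"delta_pos": [-7,-75,10],"turn": 0,"fingers": 0},{"delta_pos": [-10,-110,50],"turn": 0,"fingers": 0},{"delta_pos": [-10,-160,100],"turn": 0,"fingers": 0},{"delta_pos": [-10,-215,120],"turn": 0,"fingers": 0},{"delta_pos": [-10,-270,120],"turn": 0,"fingers": 0},{"delta_pos": [-10,-320,120],"turn": 0,"fingers": 0}]'

```text
time: 25.32
tcp_pos: [520.4, -278.9, 231.6]
tcp_rot: [[0.094, 0.996, 0.003], [0.996, -0.094, 0.0], [0.0, 0.003, -1.0]]
ft_force: [1.2, -0.1, 0.6]
gripper_width: 0.995
grasp_force: 0.0
```

```bash
python3 look.py s9; python3 - <<'E'
from h import *
ct=cap('top','t9.png'); cs=cap('scene')
flat=lambda p: box(p,(-75,75),(-100,100),(12,126))
p0=list(to_world(-41,50))+[TH]
mt=roi(blue(ct),175,310,120,240); ms=roi(blue(cs),205,345,130,245)
for C,M in(([ct],[mt]),([cs],[ms])):
    p,e=fit(C,M,flat,p0); print(e,'centre',to_tray(p[:2]),'relyaw',p[2]-TH)
a=cv2.imread('pics/t9.png')[110:250,170:400]; b=cv2.imread('pics/s9.png')[120:260,150:380]
cv2.imwrite('pics/b9.png',cv2.resize(np.vstack([a,b]),None,fx=2.1,fy=2.1,interpolation=cv2.INTER_CUBIC))
E
```

```text
25.325 [ 520.4 -278.9  231.6] [ -21.35435313 -376.71249916] tool relyaw -0.0016258044452345244 [ 1.19912144 -0.11078308  0.5566834 ]
[np.float64(0.013086392369967838)] centre [-39.51281752  51.08617901] relyaw -0.005091203845761366
[np.float64(0.011782800239826908)] centre [-41.24508366  50.42557712] relyaw -0.0005516175299641463
```

View pics/b9.png

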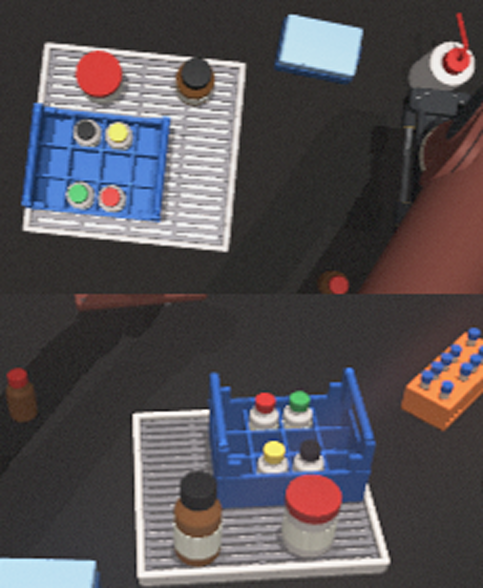

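The carrier stands flat on the deck, centred at tray (−41, 50.5), so its front is at the far wall. Yaw error is under 0.3° and all four bottles are in their pockets. The bystanders haven't moved, so I'm handing in.

```bash
python3 -c "
from rig import env; print(env.hand_in())"
```

```text
the job is handed in; nothing more can be done
None
```

I handed the job in: the blue carrier stands flat and square on the tray's deck with its front against the far wall and all four bottles upright in their pockets. It took about 25 s of the 64 s allowed, the bystanders look unmoved in the final pictures, and the push briefly jammed at the rim (about 47 N forward and 41 N vertical at the wrist), which freed when I eased off.

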